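Wedge the sagging board stand tight

ROBOT

A 6-joint arm with a two-finger parallel gripper is mounted at the origin on a cart in front of the work surface, level with it; the furniture and walls round the work are solid. World frame = base frame: x ahead of the robot, y to its left, z up, the work surface at z = 0. Lengths are in mm, angles in rad, forces in N, time in s.
With the tool pointing down it reaches from about 350 to 875 mm from the base axis. Payload 4.2 kg.
Tool frame: the origin (TCP) lies at the very end of the fingers, on their centre line; the grasp point (between the pads) lies arm.hold_point_z behind it (arm.hold_point_z is the distance from the TCP to the grasp point, in mm); z points along the fingers, y is the direction in which the jaws open and shut (so a half turn about z gives the same grasp; the last joint's range is limited). The gripper opens to 85 mm and grips with 20 to 120 N. Pads are 22 mm wide; open, the fingers measure 114 mm over their backs; the gripper's body (76 mm by 85 mm) begins 54 mm behind the grasp point. The pads swing forward as they close: fully open they stand 13 mm farther back than shut.
Start: joints at [1.408, 0.385, 0.008, 0, -1.194, -0.259], TCP at [255.844, 570.213, 231.312] pointing down, gripper open.
Joint ranges: [-3.14, 3.14], [-1.21, 2.06], [-1.07, 1.41], [-3.16, 2.05], [-2.99, -0.16], [-3.1, 3.1]. Speed limits (rad/s): [2.79, 2.79, 3.14, 3.14, 3.14, 3.14].

INTERFACE

Orientations are given as a unit quaternion [x, y, z, w].
In Python, from bench import arm gives the robot as it stands.
- The arm moves only by the tool step_arm, never from a script. Its argument "series" is a list of rows, each a list of 6 numbers: the shift along the world's x, y, z scaled (see below), then the turn, a rotation vector about the world's x, y, z scaled (see below). A call has 1 to 12 rows; each row is the pose to reach, as a shift and turn from the pose commanded when the call began; what a row does not reach only later rows make up. The controller multiplies each number of a shift by 400 mm and each number of a turn by pi/2 rad. A row lasts 1/12 s, in which the tool goes at most 41.7 mm and 7.16 degrees, less where a joint would pass 70% of its speed; a pose out of reach is approached as far as the arm can. A call with a number of a shift or a turn outside -1 to 1 is refused whole. A call with a gripper value outside its range is refused whole. "jaw" is the opening, from -1 (shut) to 1 (fully open), set as the call begins (left out, the last holds). The fingers move at their own pace and stop on an object; the grip force is fixed at half the most. Time passes only in rows, so rows that repeat a pose let the fingers close. It gives the time, the measured TCP pose, the force and the opening at its end, in the units of the state.
- arm.read_state(): the state, without advancing time (a new reading comes with each control period).
- arm.get_image(name): name is "scene" or "top" or "wrist"; returns a dict with "image" (480x640x3 uint8, red, green, blue), "camera_matrix" (3x3 intrinsics, pixels), "k1" (the pictures are not rectified: a ray, as slopes to the right and down, at radius r is drawn at 1 + k1 r^2 times it, then the intrinsics apply), "world_from_camera" (4x4, takes a point from camera to world coordinates). Camera axes: x right, y up, looking along -z (the intrinsics and any distortion apply to the point x, -y, -z); pixel columns grow to the right and rows downward; lengths in mm; the calibration is good to about 2 mm. A picture is of the moment at which its call begins. There is no depth.
- arm.job_done(): hands the job in, once; it reports no verdict.
The state is a dict: "clock": time; "joints": joint angles; "joint_vel": joint speeds; "joint_efforts": joint torques, N m; "position": TCP position; "ee_rot": TCP orientation; "contact_force": force on the tool from outside, world axes, zero at the start; "wrist_torque": the same for the moment, N m; "gripper_width": finger opening in mm.
Only numpy, scipy, OpenCV 4.12 (cv2) and the standard library are available. Lean on these libraries where they do the work, as an engineer would, in place of code of your own. Each camera call takes 0.05 s, during which the arm holds its last target.

TASK

The front edge of the board stand hangs free above the bench, so the board bounces when it is probed. Pick up the wooden wedge and push it, thin end first and square to the edge, under the middle of the stand's front edge until it jams tight: a firm push, but do not force it so far that it strains the stand. Leave it jammed there, handle only the wedge (not the stand) and leave the flat strip of the same wood where it lies.

Things in the scene. Friction and masses are not known exactly. Their poses are not given: they have to be found in the camera images.
- stand: fixed board stand: aluminium plate 200 deep, 300 wide, 8 thick (mm) hinged at its rear on dark blocks, with a green heat-sink board on top (70 mm high in all, begins 20 mm behind the front edge). Origin on the bench straight below the middle of the plate's free front edge; x from that edge back under the plate, y left along the edge, z up. Nothing stands under the front 170 mm.
- wedge_mid (a point): middle of the loose wooden wedge (80 g), 8 mm above its underside, best place to grip across its 32 mm width, 16 mm thick here. 100 mm long, flat below, sloping evenly above from 24 mm thick at the blunt back end to 4 mm at the thin end. x points to the thin end, z up. A dark dot marks the thick half's top. Thin end 62 mm ahead of this point, back end 38 mm behind.
- wedge: the same wedge: origin at the middle of its length on its underside, axes as wedge_mid. Smooth wood; each 5 mm of push lifts the edge 1 mm. A level push of 9 to 13 N on the back end jams it properly, and friction then holds it; a push over about 15 N strains the stand.
- wedge_tip (a point): middle of the wedge's thin end, on its underside
- wedge_back (a point): middle of the wedge's blunt back face (24 mm high, 32 mm wide), half-way up: the face to push on
- strip: loose flat strip of the same wood, 100 x 32 x 8 mm, even thickness, not needed; origin at the middle of its underside, x along its length
- stand_mid (a point): point on the bench under the stand, 100 mm behind the middle of its front edge. The gap below the rounded front edge differs from stand to stand, 10 to 17 mm, and no reading tells it: feel where the wedge jams. The sprung edge bears on a wedge with 1 to 4 N as it begins to lift, and about 14 N more for each further mm of lift.

How it is judged:
By the outcome, as a careful person would: the job done as asked, in the order asked, and still so for the second after the job is handed in, with the robot touching nothing.
It also fails if it takes over 58 s, if anything falls off the work surface, if the arm or the gripper's body presses on something with over 40 N, if the wrist force passes 120 N, or if a joint passes its speed limit or range.

## Working session

There is one attempt and no reset: what is moved stays moved. The work goes in short steps, Python scripts to look and compute and a tool call to move; the robot and the scene stay as the last step left them, time stands still between calls to the robot, and variables do not carry over. Pictures are saved under pics/ and viewed, and the job is handed in when it is done.

Besides the shell and the picture viewer there is one more tool, called after "Call:" as name(argument=value, ...), one argument or row to a line, values as JSON. step_arm: Moves the arm, as the interface text tells. Shifts and turns lie within -1 to 1; 1 stands for 400 mm of shift or pi/2 rad of turn. Its arguments: {"type":"object","properties":{"series":{"type":"array","items":{"type":"array","items":{"type":"number","minimum":-1,"maximum":1}}},"jaw":{"type":"number"}},"required":["series"]}

```bash
mkdir -p pics; ls
python3 - <<'E'
from bench import arm
import cv2
print(arm.read_state(), arm.hold_point_z)
for n in ["scene","top","wrist"]:
    d=arm.get_image(n)
    cv2.imwrite(f"pics/{n}0.png",d["image"][:,:,::-1])
    print(n,d["camera_matrix"],d["k1"],d["world_from_camera"])
E
```

```text
pics
{'clock': 0.0, 'joints': array([ 1.40760370e+00,  3.85556937e-01,  6.60419056e-03, -4.91533105e-04,
       -1.19396329e+00, -2.58646063e-01]), 'joint_vel': array([-1.00777419e-03,  6.39534541e-04,  3.38693611e-04, -6.83022289e-04,
       -1.81995036e-03, -7.23029371e-05]), 'joint_efforts': array([-9.45586071e-04, -3.92289484e+01,  1.88400221e+01,  4.18636188e+00,
       -4.72374202e-03, -7.01245270e-06]), 'position': array([255.61860895, 569.69827306, 230.21397544]), 'ee_rot': array([ 9.77819292e-01, -2.09447503e-01, -1.77601959e-04,  1.06954624e-03]), 'contact_force': array([ 0.17831864,  0.46134313, -0.46632602]), 'wrist_torque': array([ 0.05369056, -0.01987365,  0.01958292]), 'gripper_width': 85.36656862886899} 18.700000000000003
scene [[608.87793457   0.         319.65065615]
 [  0.         608.87793457 236.78442193]
 [  0.           0.           1.        ]] -0.20461233548207203 [[ 7.44132711e-01  4.36429754e-01 -5.05762374e-01  1.44146085e+02]
 [-6.67825841e-01  4.67197823e-01 -5.79426303e-01 -4.58677552e+02]
 [-1.65877994e-02  7.68931248e-01  6.39116250e-01  6.71598190e+0
[... 214 characters left out ...]
63901495 [[-4.23845138e-03  9.98326499e-01 -5.76735426e-02  5.73606964e+02]
 [-9.99869445e-01 -5.13017560e-03 -1.53223155e-02  1.13181918e+02]
 [-1.55925490e-02  5.76010701e-02  9.98217907e-01  1.14672572e+03]
 [ 0.00000000e+00  0.00000000e+00  0.00000000e+00  1.00000000e+00]]
wrist [[409.90601616   0.         313.10101852]
 [  0.         409.90601616 238.69596959]
 [  0.           0.           1.        ]] -0.02435396389284769 [[-4.09629701e-01  8.79114337e-01  2.43642136e-01  3.16146865e+02]
 [-9.12245957e-01 -3.95710483e-01 -1.05926995e-01  5.41760855e+02]
 [ 3.28980769e-03 -2.65652396e-01  9.64063266e-01  3.72572838e+02]
 [ 0.00000000e+00  0.00000000e+00  0.00000000e+00  1.00000000e+00]]
```

View pics/top0.png

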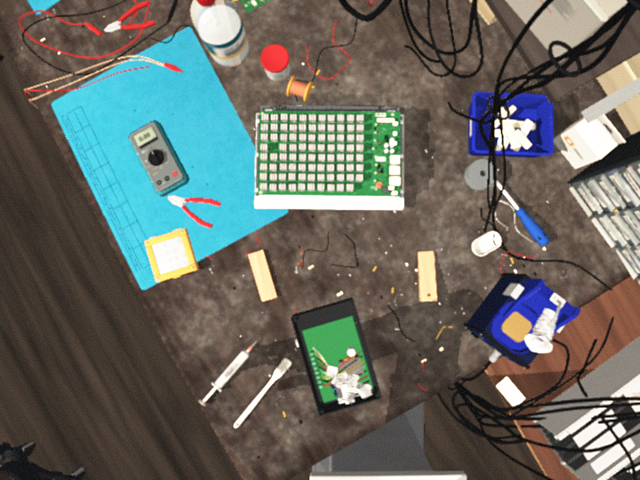

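View pics/scene0.png

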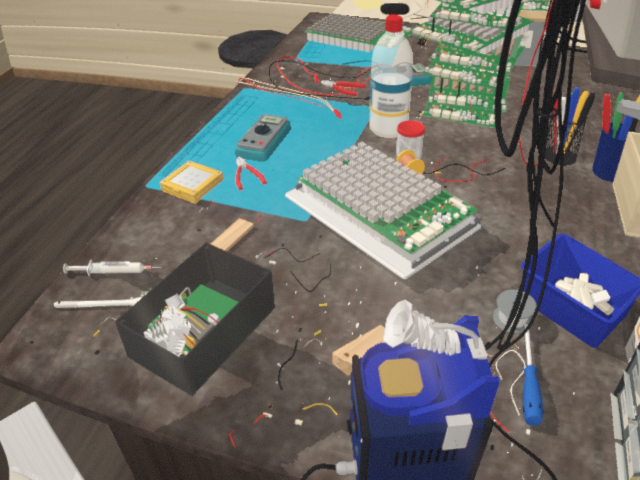

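View pics/wrist0.png

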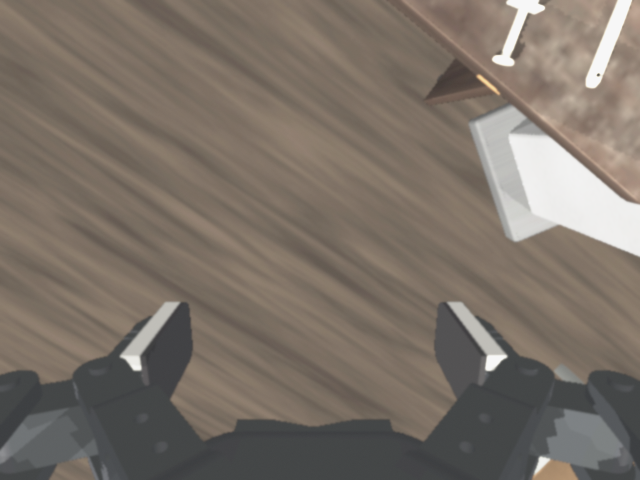

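Top view: the stand's front edge runs along row ~208 (cols 255–404). The right-hand wood piece at (427,276) carries the dark dot at (429,295), so it is the wedge with its thick end towards the robot. The piece at (262,275) is the strip. Now to measure.

```bash
cat > h.py <<'E'
import numpy as np, cv2
def rays(d,uv):
    K=d["camera_matrix"];k=d["k1"];T=np.array(d["world_from_camera"])
    uv=np.atleast_2d(np.array(uv,float))
    p=cv2.undistortPoints(uv.reshape(-1,1,2),K,np.array([k,0,0,0,0.])).reshape(-1,2)
    r=np.c_[p[:,0],-p[:,1],-np.ones(len(p))]@T[:3,:3].T
    return T[:3,3],r/np.linalg.norm(r,axis=1)[:,None]
def plane(d,uv,z):
    o,r=rays(d,uv); z=np.broadcast_to(z,(len(r),))
    return o+r*((z-o[2])/r[:,2])[:,None]
E
python3 - <<'E'
from bench import arm
from h import *
np.set_printoptions(precision=1,suppress=True)
d=arm.get_image("top"); im=d["image"][:,:,::-1].copy()
hsv=cv2.cvtColor(im,cv2.COLOR_BGR2HSV)
for nm,(x0,y0,x1,y1) in dict(wedge=(405,240,450,315),strip=(240,240,285,310)).items():
    s=hsv[y0:y1,x0:x1]; m=((s[...,2]>120)&(s[...,1]>60)&(s[...,0]<25)).astype(np.uint8)*255
    m=cv2.morphologyEx(m,cv2.MORPH_CLOSE,np.ones((5,5)));m=cv2.morphologyEx(m,cv2.MORPH_OPEN,np.ones((5,5)))
    c=max(cv2.findContours(m,0,1)[0],key=cv2.contourArea)
    r=cv2.minAreaRect(c); b=cv2.boxPoints(r)+[x0,y0]; print(nm,r[1],cv2.contourArea(c)); print(b)
    print(plane(d,b,8)); 
s=hsv[185:225,240:420]; m=((s[...,2]>170)&(s[...,1]<50)).astype(np.uint8)*255
m=cv2.morphologyEx(m,cv2.MORPH_OPEN,np.ones((3,3)))
c=max(cv2.findContours(m,0,1)[0],key=cv2.contourArea); r=cv2.minAreaRect(c);b=cv2.boxPoints(r)+[240,185]
print("plate",b);print(plane(d,b,21))
# front edge bottom of white per column
g=im[...,1].astype(int);pts=[]
for u in range(262,398,4):
    col=g[195:225,u]; k=np.argmin(np.diff(col)); pts.append((u,195+k+.5))
P=plane(d,pts,21);f=np.polyfit(P[:,1],P[:,0],1);print("front line",f,np.std(P[:,0]-np.polyval(f,P[:,1])),pts[::6])
cv2.imwrite("pics/topw.png",cv2.resize(im[230:320,395:465],None,fx=6,fy=6,interpolation=cv2.INTER_CUBIC))
cv2.imwrite("pics/topp.png",cv2.resize(im[95:225,240:420],None,fx=4,fy=4,interpolation=cv2.INTER_CUBIC))
d=arm.get_image("scene"); im=d["image"][:,:,::-1]
cv2.imwrite("pics/scz.png",cv2.resize(im[130:400,270:490],None,fx=2.2,fy=2.2,interpolation=cv2.INTER_CUBIC))
E
```

```text
wedge (53.323081970214844, 25.720806121826172) 970.0
[[413.5 249.5]
 [439.1 247.2]
 [443.8 300.3]
 [418.2 302.6]]
[[ 606.8  -53.7    8. ]
 [ 611.1 -105.8    8. ]
 [ 503.8 -114.     8. ]
 [ 499.7  -62.1    8. ]]
strip (61.066043853759766, 27.054576873779297) 853.0
[[235.7 245.7]
 [261.8 238.7]
 [277.5 297.7]
 [251.4 304.7]]
[[616.1 306.7   8. ]
 [630.  253.3   8. ]
 [510.7 221.4   8. ]
 [496.7 274.4   8. ]]
plate [[253.8 209.1]
 [254.  194.1]
 [403.2 196.1]
 [403.  211.1]]
[[689.1 268.   21. ]
 [719.6 267.7  21. ]
 [713.8 -32.5  21. ]
 [683.4 -31.7  21. ]]
front line [ -0.  689.7] 6.866475968205029 [(262, np.float64(208.5)), (286, np.float64(213.5)), (310, np.float64(208.5)), (334, np.float64(209.5)), (358, np.float64(209.5)), (382, np.float64(209.5))]
```

```bash
python3 -c "
import cv2,numpy as np
a=cv2.imread('pics/topw.png');b=cv2.imread('pics/scz.png');print(a.shape,b.shape)"
```

```text
(540, 420, 3) (594, 484, 3)
```

View pics/topw.png

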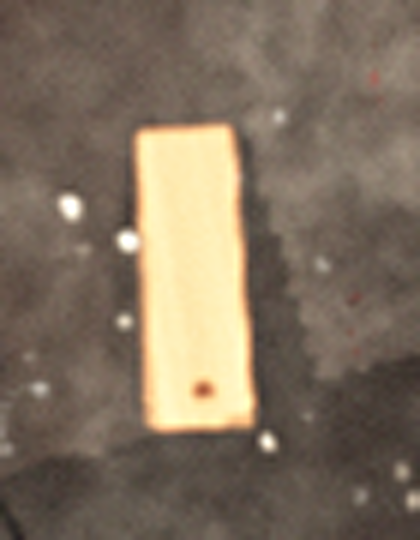

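View pics/topp.png

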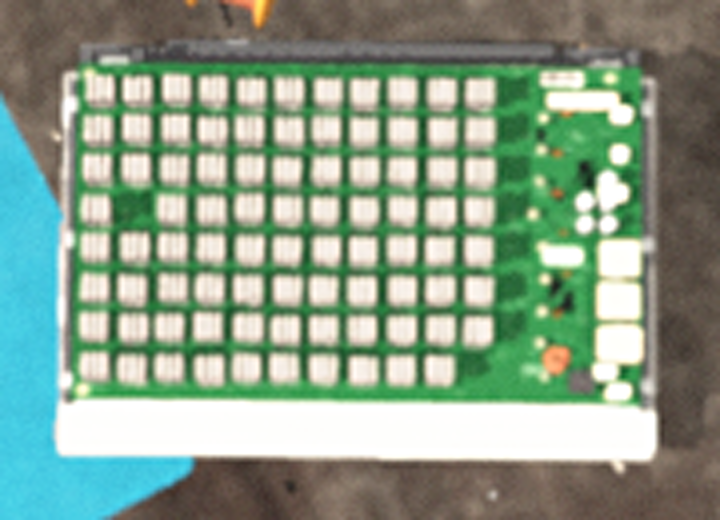

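View pics/scz.png

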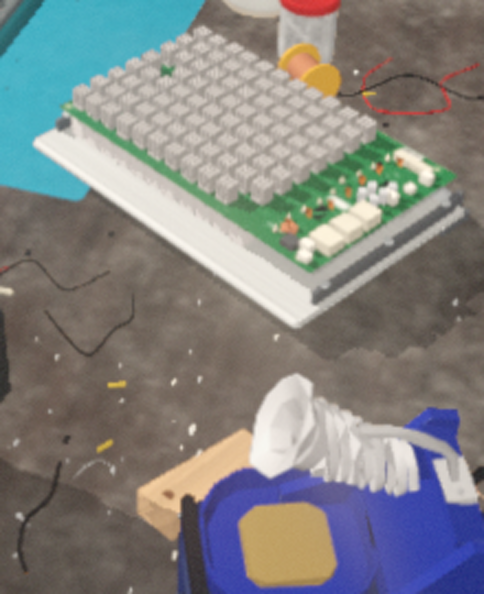

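Run:
```python
from bench import arm
from h import *
np.set_printoptions(precision=2,suppress=True)
d=arm.get_image("top"); im=d["image"][:,:,::-1].copy()
def z6(p,x0,y0,s): p=np.array(p,float); return (p+.5)/s-.5+[x0,y0]
w=z6([(135,127),(234,124),(255,428),(146,431)],395,230,6)
# order thinL thinR backR backL; left side bottom edge visible (z=0), right top
P=plane(d,w,[2,4,24,12]);print(P)
for zz in ([0,4,24,0],[4,4,24,24]): print(plane(d,w,zz))
dot=z6([(203,389)],395,230,6);print("dot",plane(d,dot,20))
# green-channel threshold crossings, front edge
g=im.mean(2);pts=[]
for u in range(262,400):
    col=g[203:216,u]; 
    if col[0]<200: continue
    k=np.argmax(col<150); 
    if k==0 or col[min(k+2,12)]>150: continue
    pts.append((u,203+k-1+(col[k-1]-150)/(col[k-1]-col[k])))
pts=np.array(pts)
for zz in (16,20):
    P=plane(d,pts,zz);x=P[:,1];f=np.polyfit(x,P[:,0],1)
    for _ in range(4):
        r=P[:,0]-np.polyval(f,x);k=abs(r)<2*np.median(abs(r))+.3;f=np.polyfit(x[k],P[k,0],1)
    print(zz,f,k.sum(),r[k].std())
c=z6([(57,455),(657,459),(57,400),(657,400)],240,95,4)
# rows at which to cross the side edges
for v in (198,201,204,206):
    row=g[v]; L=[];
    a=np.where(row[245:262]>180)[0];b=np.where(row[395:412]>180)[0]
    print(v,245+a[0],395+b[-1],row[248:258].astype(int),row[399:409].astype(int))
print(plane(d,c,22))
```

```text
[[604.28 -61.86   2.  ]
 [605.04 -95.2    4.  ]
 [503.72 -97.29  24.  ]
 [502.27 -62.88  12.  ]]
[[604.33 -62.16   0.  ]
 [605.04 -95.2    4.  ]
 [503.72 -97.29  24.  ]
 [501.51 -64.74   0.  ]]
[[604.22 -61.55   4.  ]
 [605.04 -95.2    4.  ]
 [503.72 -97.29  24.  ]
 [503.02 -61.02  24.  ]]
dot [[516.55 -80.8   20.  ]]
16 [  0.01 686.13] 86 0.14951931982685746
20 [  0.01 685.73] 86 0.1489903875946598
198 254 403 [163 158 158 160 161 168 230 254 254 254] [254 252 251 255 240 120  64  69  67  70]
201 253 403 [166 165 163 166 167 193 242 254 254 253] [253 253 254 255 253 139  67  71  67  67]
204 253 403 [169 169 168 162 159 192 245 254 254 254] [254 254 254 255 253 139  61  70  71  76]
206 254 403 [167 165 164 165 157 173 240 255 254 254] [253 253 254 255 252 149  89  84  79  79]
[[690.54 267.74  22.  ]
 [686.8  -33.42  22.  ]
 [718.38 267.86  22.  ]
 [716.56 -33.84  22.  ]]
```

Cross-checks: wedge width measures 33 mm and length 102 mm. The plate measures 301 mm wide with its front middle at about (687, 117) and yaw about -0.012. wedge_mid is about (542, -80) with yaw +0.023. All of these agree with the given sizes, so I move above the wedge.

Call:
step_arm(
  series=[
    [0.375,-0.975,0,0,0,0.283],
    [0.375,-0.975,0,0,0,0.283],
    [0.375,-0.975,0,0,0,0.283],
    [0.375,-0.975,0,0,0,0.283],
    [0.375,-0.975,0,0,0,0.283],
    [0.375,-0.975,0,0,0,0.283],
    [0.375,-0.975,0,0,0,0.283],
    [0.375,-0.975,0,0,0,0.283],
    [0.375,-0.975,0,0,0,0.283],
    [0.375,-0.975,0,0,0,0.283],
    [0.375,-0.975,0,0,0,0.283],
    [0.375,-0.975,0,0,0,0.283],
  ],
  jaw=0.4,
)

```text
clock: 1.3
position: [406.3, 178.2, 231.5]
ee_rot: [1.0, 0.009, 0.0, -0.0]
contact_force: [0.4, -0.3, 0.3]
gripper_width: 59.7
```

Call:
step_arm(
  series=[
    [0.34,-0.65,-0.1,0,0,0],
    [0.34,-0.65,-0.1,0,0,0],
    [0.34,-0.65,-0.1,0,0,0],
    [0.34,-0.65,-0.1,0,0,0],
    [0.34,-0.65,-0.1,0,0,0],
    [0.34,-0.65,-0.1,0,0,0],
    [0.34,-0.65,-0.1,0,0,0],
    [0.34,-0.65,-0.1,0,0,0],
    [0.34,-0.65,-0.328,0,0,0.003],
    [0.34,-0.65,-0.328,0,0,0.003],
    [0.34,-0.65,-0.328,0,0,0.003],
    [0.34,-0.65,-0.328,0,0,0.003],
  ],
)

```text
clock: 2.3
position: [540.0, -78.9, 97.3]
ee_rot: [1.0, 0.014, -0.004, 0.0]
contact_force: [0.0, 0.5, 0.7]
gripper_width: 60.0
```

Run:
```python
from bench import arm
from h import *
s=arm.read_state();print(s["clock"],s["position"],s["ee_rot"],s["joints"].round(2),s["contact_force"])
for n in ["wrist","top"]:
    d=arm.get_image(n);cv2.imwrite(f"pics/{n}1.png",d["image"][:,:,::-1])
d=arm.get_image("wrist");np.save("pics/w1.npy",d,allow_pickle=True)
```

```text
2.3 [540.0301153  -78.93698758  97.30868411] [ 9.99888055e-01  1.44784627e-02 -3.74566403e-03  4.70216079e-04] [ 0.15  0.39 -0.36 -0.   -0.83  1.45] [0.01405658 0.48892487 0.73375171]
```

View pics/wrist1.png

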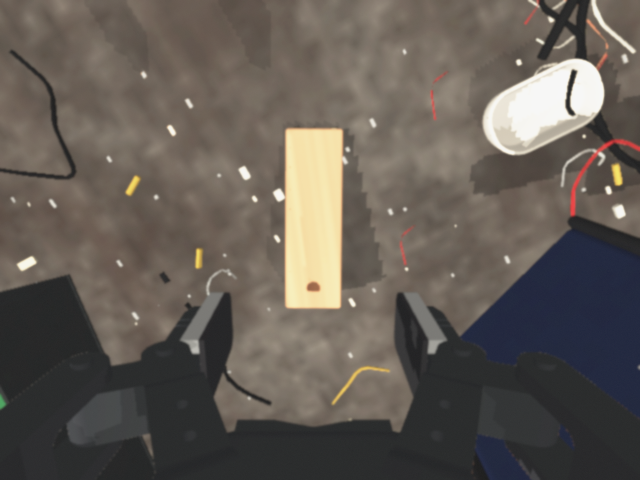

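Run:
```python
from h import *
np.set_printoptions(precision=1,suppress=True)
d=np.load("pics/w1.npy",allow_pickle=True).item()
im=d["image"]
print(plane(d,[(285.5,128.5),(342.5,128.5),(341.5,308),(285.5,308)],[4,4,24,24]))
print("dot",plane(d,[(313,287)],21))
for z in (60,100): print("box",plane(d,[(575,225),(460,335)],z))
```

```text
[[607.9 -62.3   4. ]
 [608.9 -94.6   4. ]
 [507.7 -97.5  24. ]
 [506.8 -64.8  24. ]]
dot [[519.2 -80.5  21. ]]
box [[ 569.2 -201.3   60. ]
 [ 511.2 -154.3   60. ]]
box [[ 577.9 -174.4  100. ]
 [ 532.6 -137.6  100. ]]
```

View pics/top1.png

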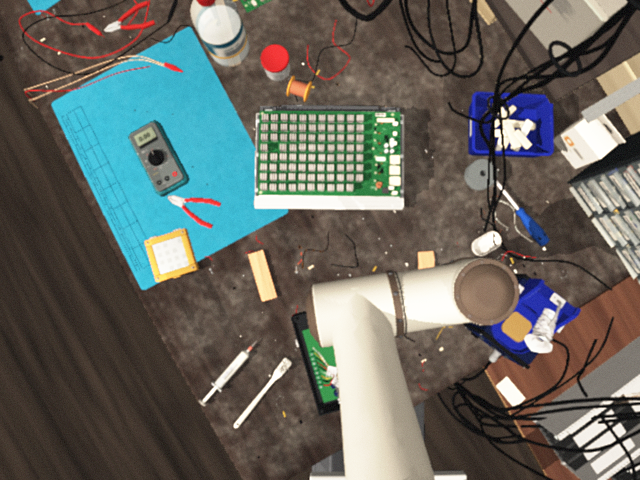

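Run:
```python
from bench import arm
from h import *
np.set_printoptions(precision=1,suppress=True)
a=arm.get_image("scene");b=arm.get_image("top")
cv2.imwrite("pics/scene1.png",a["image"][:,:,::-1])
for p,q in (((400,378),(517,326)),((402,318),(548,305)),((456,432),(505,343))):
    o1,r1=rays(a,p);o2,r2=rays(b,q)
    A=np.c_[r1[0],-r2[0]];s=np.linalg.lstsq(A,o2-o1,rcond=None)[0];print(o1+s[0]*r1[0],o2+s[1]*r2[0])
```

```text
[ 464.6 -216.5  147.4] [ 465.3 -217.2  147.5]
[ 469.7 -206.1  229.6] [ 508.5 -238.7  239.5]
[ 485.6 -286.    96.7] [ 426.6 -215.    82.9]
```

View pics/scene1.png

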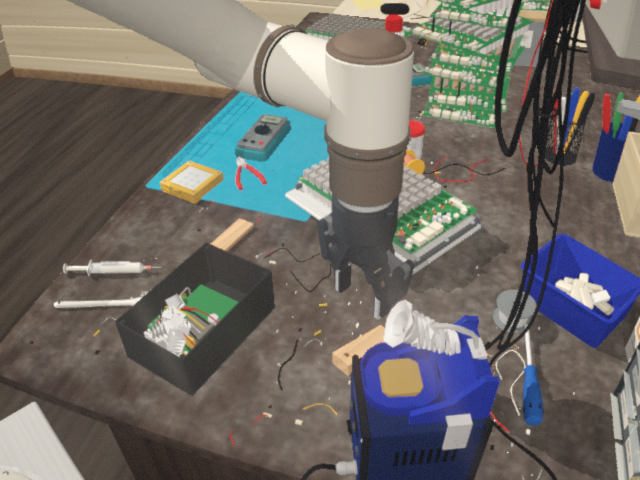

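Run:
```python
from bench import arm
from h import *
np.set_printoptions(precision=1,suppress=True)
b=cv2.imread("pics/top0.png")
cv2.imwrite("pics/box.png",cv2.resize(b[255:375,440:600],None,fx=4,fy=4,interpolation=cv2.INTER_CUBIC))
```

```text
(no output)
```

View pics/box.png

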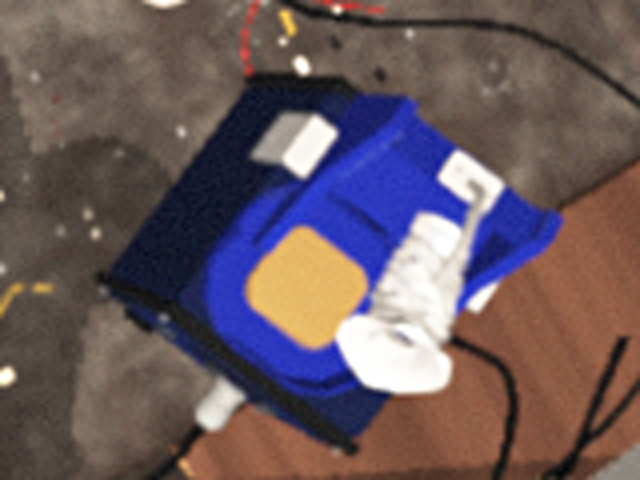

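Clear of the blue box: its base edge is at y < -175 and the gripper reaches y = -125. Descending.

Call:
step_arm(
  series=[
    [0.003,0,-0.15,0,0,0],
    [0.003,0,-0.2,0,0,0],
    [0.003,0,-0.22,0,0,0],
    [0.003,0,-0.22,0,0,0],
    [0.003,0,-0.22,0,0,0],
    [0.003,0,-0.22,0,0,0],
  ],
)

```text
clock: 3.05
position: [545.2, -79.6, 14.7]
ee_rot: [1.0, 0.014, 0.002, -0.0]
contact_force: [-0.2, -0.2, -0.0]
gripper_width: 60.2
```

Call:
step_arm(
  series=[
    [0,0,-0.023,0,0,0],
    [0,0,-0.023,0,0,0],
    [0,0,-0.023,0,0,0],
  ],
)

```text
clock: 3.3
position: [543.2, -79.8, 3.4]
ee_rot: [1.0, 0.014, 0.0, -0.0]
contact_force: [-0.4, 1.0, -0.2]
gripper_width: 59.8
```

Call:
step_arm(
  series=[
    [0,0,0,0,0,0],
    [0,0,0,0,0,0],
    [0,0,0,0,0,0],
    [0,0,0,0,0,0],
    [0,0,0,0,0,0],
    [0,0,0,0,0,0],
    [0,0,0,0,0,0],
    [0,0,0,0,0,0],
  ],
  jaw=-1,
)

```text
clock: 3.97
position: [543.5, -79.7, 3.5]
ee_rot: [1.0, 0.014, 0.001, 0.0]
contact_force: [-1.0, 0.1, 5.3]
gripper_width: 30.5
```

Call:
step_arm(
  series=[
    [0,0,0.05,0,0,0],
    [0,0,0.1,0,0,0],
    [0,0,0.1,0,0,0],
    [0.1,0.492,0.1,0,0,-0.022],
    [0.1,0.492,0.1,0,0,-0.022],
    [0.1,0.492,0.1,0,0,-0.022],
    [0.1,0.492,0.1,0,0,-0.022],
    [0.1,0.492,0.1,0,0,-0.022],
    [0.1,0.492,0.1,0,0,-0.022],
    [0.1,0.492,0.1,0,0,-0.022],
    [0.1,0.492,0.1,0,0,-0.022],
    [0.1,0.492,0.1,0,0,-0.022],
  ],
)

```text
clock: 4.97
position: [582.2, 115.9, 42.1]
ee_rot: [1.0, -0.004, -0.001, 0.0]
contact_force: [-0.5, -0.1, -0.1]
gripper_width: 30.2
```

Run:
```python
from bench import arm
from h import *
s=arm.read_state();print(s["clock"],s["position"],s["ee_rot"],s["contact_force"],s["gripper_width"])
d=arm.get_image("wrist");np.save("pics/w2.npy",d,allow_pickle=True);cv2.imwrite("pics/wrist2.png",d["image"][:,:,::-1])
d=arm.get_image("top");cv2.imwrite("pics/top2.png",d["image"][:,:,::-1])
```

```text
4.9667 [582.16605811 115.88129275  42.11115835] [ 9.99990672e-01 -4.19830859e-03 -9.52171375e-04  3.50972603e-04] [-0.47922137 -0.12613977 -0.06144885] 30.249393137735545
```

View pics/wrist2.png

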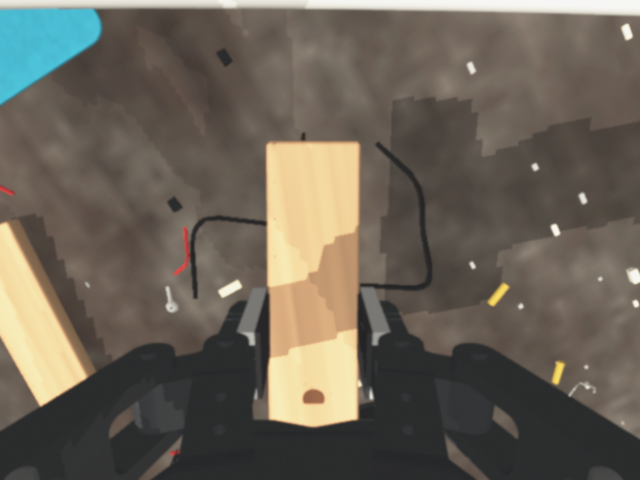

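View pics/top2.png

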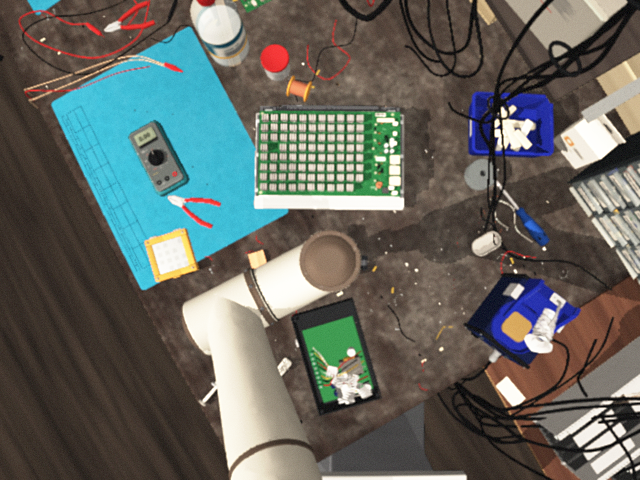

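Run:
```python
from h import *
np.set_printoptions(precision=1,suppress=True)
d=np.load("pics/w2.npy",allow_pickle=True).item()
im=d["image"];g=im.mean(2)
print(d["world_from_camera"][:3,3])
print("tip",plane(d,[(266,142),(359.5,142)],43)); print("mid",plane(d,[(268.5,410),(359,410)],59))
pts=[]
for u in range(120,625,15):
    c=g[2:26,u]; k=np.argmin(np.diff(c)); pts.append((u,2.5+k))
pts=np.array(pts);P=plane(d,pts,17);f=np.polyfit(P[:,1],P[:,0],1);r=P[:,0]-np.polyval(f,P[:,1]);k=abs(r)<2
f=np.polyfit(P[k,1],P[k,0],1);print("edge",f[0].round(4),np.polyval(f,117),k.sum(),len(k))
```

```text
[648.7 114.7 184.2]
tip [[643.3 130.3  43. ]
 [643.   98.9  43. ]]
mid [[549.9 131.4  59. ]
 [549.6  98.7  59. ]]
edge 0.0173 690.4269053645273 34 34
```

Call:
step_arm(
  series=[
    [0.03,0.002,0,0,0,-0.003],
    [0.03,0.002,-0.05,0,0,-0.003],
    [0.03,0.002,-0.09,0,0,-0.003],
    [0.03,0.002,-0.099,0,0,-0.003],
    [0.05,0.002,-0.099,0,0,-0.003],
    [0.07,0.002,-0.099,0,0,-0.003],
    [0.09,0.002,-0.099,0,0,-0.003],
    [0.11,0.002,-0.099,0,0,-0.003],
    [0.13,0.002,-0.099,0,0,-0.003],
    [0.142,0.002,-0.099,0,0,-0.003],
    [0.142,0.002,-0.099,0,0,-0.003],
    [0.142,0.002,-0.099,0,0,-0.003],
  ],
)

```text
clock: 6.07
position: [640.2, 117.8, 3.2]
ee_rot: [1.0, -0.006, 0.0, -0.0]
contact_force: [0.6, -0.1, 0.1]
gripper_width: 30.4
```

Run:
```python
from bench import arm
from h import *
s=arm.read_state();print(s["clock"],s["position"],s["ee_rot"],s["contact_force"],s["gripper_width"])
d=arm.get_image("wrist");np.save("pics/w3.npy",d,allow_pickle=True);cv2.imwrite("pics/wrist3.png",d["image"][:,:,::-1])
d=arm.get_image("scene");cv2.imwrite("pics/scene3.png",d["image"][:,:,::-1])
```

```text
6.0667 [640.15920606 117.75688629   3.23364321] [ 9.99981808e-01 -6.03119790e-03  7.91523246e-05 -3.42678075e-05] [ 0.57236299 -0.05409254  0.08690713] 30.432528678716825
```

View pics/wrist3.png

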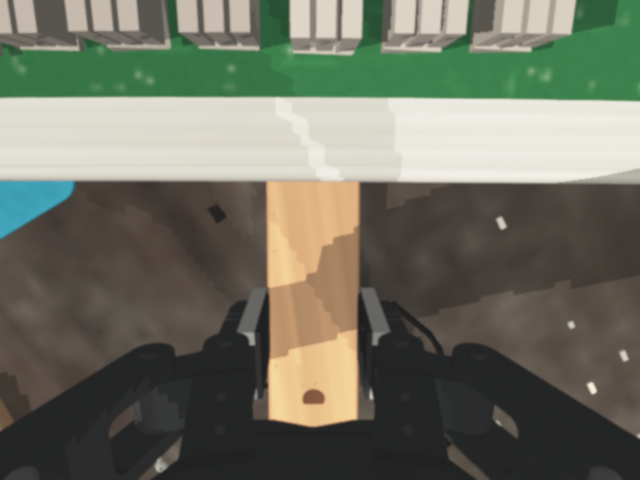

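View pics/scene3.png

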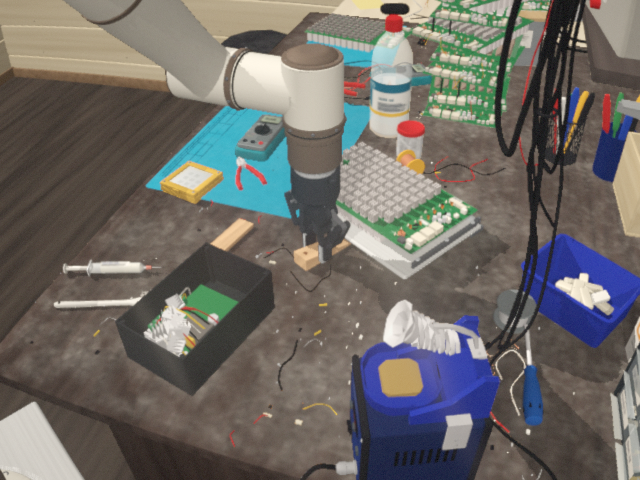

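Call:
step_arm(
  series=[
    [0,0,0,0,0,0],
    [0,0,0,0,0,0],
    [0,0,0,0,0,0],
    [0,0,0,0,0,0],
    [0,0,0,0,0,0],
    [0,0,0.05,0,0,0],
    [0,0,0.12,0,0,0],
    [0,0,0.12,0,0,0],
    [-0.1,0,0.12,0,0,0],
    [-0.18,0,0.12,0,0,0],
    [-0.18,0,0.12,0,0,0],
    [-0.18,0,0.12,0,0,0],
  ],
  jaw=0.4,
)

```text
clock: 7.17
position: [566.5, 117.7, 51.8]
ee_rot: [1.0, -0.005, -0.0, 0.0]
contact_force: [1.0, 0.9, -0.3]
gripper_width: 59.9
```

Call:
step_arm(
  series=[
    [0,0,0,0,0,0],
    [0,0,0,0,0,0],
    [0,0,0,0,0,0],
    [0,0,0,0,0,0],
    [0,0,0,0,0,0],
    [0,0,0,0,0,0],
    [0,0,0,0,0,0],
    [0,0,0,0,0,0],
    [0,0,0,0,0,0],
    [0,0,0,0,0,0],
  ],
  jaw=-1,
)

```text
clock: 8.0
position: [567.8, 117.8, 51.3]
ee_rot: [1.0, -0.006, 0.0, -0.0]
contact_force: [0.7, -0.4, 0.6]
gripper_width: 0.2
```

Run:
```python
from bench import arm
from h import *
s=arm.read_state();print(s["clock"],s["position"],s["ee_rot"],s["contact_force"],s["gripper_width"])
d=arm.get_image("wrist");np.save("pics/w4.npy",d,allow_pickle=True);cv2.imwrite("pics/wrist4.png",d["image"][:,:,::-1])
```

```text
8.0 [567.84227476 117.82469714  51.3206237 ] [ 9.99982565e-01 -5.90506221e-03  1.04368976e-05 -6.03408043e-06] [ 0.68777727 -0.41150129  0.59835208] 0.15257780888496225
```

View pics/wrist4.png

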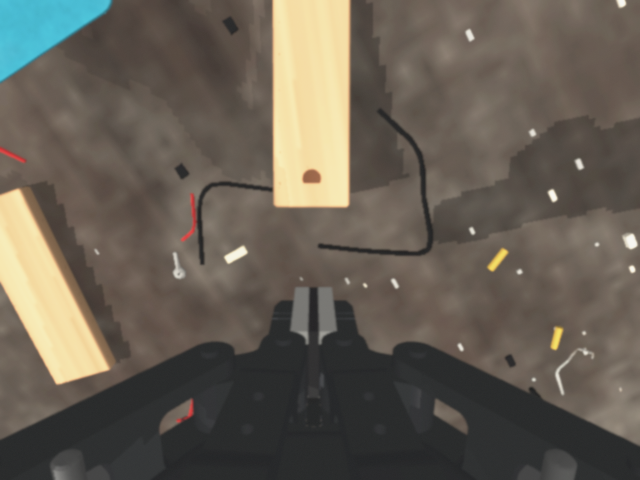

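Call:
step_arm(
  series=[
    [0,0.001,-0.06,0,0,0],
    [0,0.001,-0.11,0,0,0],
    [0,0.001,-0.113,0,0,0],
    [0.02,0.001,-0.113,0,0,0],
    [0.03,0.001,-0.113,0,0,0],
    [0.03,0.001,-0.113,0,0,0],
    [0.03,0.001,-0.113,0,0,0],
  ],
)

```text
clock: 8.63
position: [581.1, 118.6, 7.3]
ee_rot: [1.0, -0.006, 0.001, -0.001]
contact_force: [-0.5, -0.3, -1.0]
gripper_width: 0.1
```

Call:
step_arm(
  series=[
    [0.005,0,0,0,0,0],
    [0.01,0,0,0,0,0],
    [0.015,0,0,0,0,0],
    [0.02,0,0,0,0,0],
    [0.025,0,0,0,0,0],
    [0.03,0,0,0,0,0],
    [0.035,0,0,0,0,0],
    [0.04,0,0,0,0,0],
    [0.045,0,0,0,0,0],
    [0.05,0,0,0,0,0],
    [0.05,0,0,0,0,0],
    [0.05,0,0,0,0,0],
  ],
)

```text
clock: 9.63
position: [600.1, 118.3, 6.1]
ee_rot: [1.0, -0.006, 0.0, -0.0]
contact_force: [-0.5, 0.9, 0.1]
gripper_width: 0.0
```

Call:
step_arm(
  series=[
    [0.003,0,0,0,0,0],
    [0.006,0,0,0,0,0],
    [0.009,0,0,0,0,0],
    [0.01,0,0,0,0,0],
    [0.01,0,0,0,0,0],
  ],
)

```text
clock: 10.05
position: [604.0, 118.2, 6.1]
ee_rot: [1.0, -0.006, 0.0, -0.0]
contact_force: [-0.1, -0.3, -0.6]
gripper_width: -0.0
```

Call:
step_arm(
  series=[
    [0.003,0,0,0,0,0],
    [0.006,0,0,0,0,0],
    [0.008,0,0,0,0,0],
    [0.008,0,0,0,0,0],
  ],
)

```text
clock: 10.38
position: [607.3, 118.2, 6.1]
ee_rot: [1.0, -0.006, 0.0, -0.0]
contact_force: [-0.2, 0.6, -1.0]
gripper_width: -0.2
```

Call:
step_arm(
  series=[
    [0.003,0,0,0,0,0],
    [0.006,0,0,0,0,0],
    [0.008,0,0,0,0,0],
    [0.008,0,0,0,0,0],
  ],
)

```text
clock: 10.72
position: [610.5, 118.2, 6.1]
ee_rot: [1.0, -0.006, 0.0, -0.0]
contact_force: [0.4, -0.3, -0.4]
gripper_width: -0.2
```

Call:
step_arm(
  series=[
    [0.003,0,0,0,0,0],
    [0.006,0,0,0,0,0],
    [0.008,0,0,0,0,0],
    [0.008,0,0,0,0,0],
  ],
)

```text
clock: 11.05
position: [613.7, 118.2, 6.1]
ee_rot: [1.0, -0.006, 0.0, -0.0]
contact_force: [0.4, 0.3, 0.1]
gripper_width: 0.0
```

Call:
step_arm(
  series=[
    [0.003,0,0,0,0,0],
    [0.006,0,0,0,0,0],
    [0.008,0,0,0,0,0],
    [0.008,0,0,0,0,0],
  ],
)

```text
clock: 11.38
position: [616.9, 118.2, 6.1]
ee_rot: [1.0, -0.006, 0.0, -0.0]
contact_force: [-0.4, -0.4, 0.2]
gripper_width: 0.0
```

Run:
```python
from bench import arm
from h import *
d=arm.get_image("wrist");cv2.imwrite("pics/wrist5.png",d["image"][:,:,::-1])
```

```text
(no output)
```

View pics/wrist5.png

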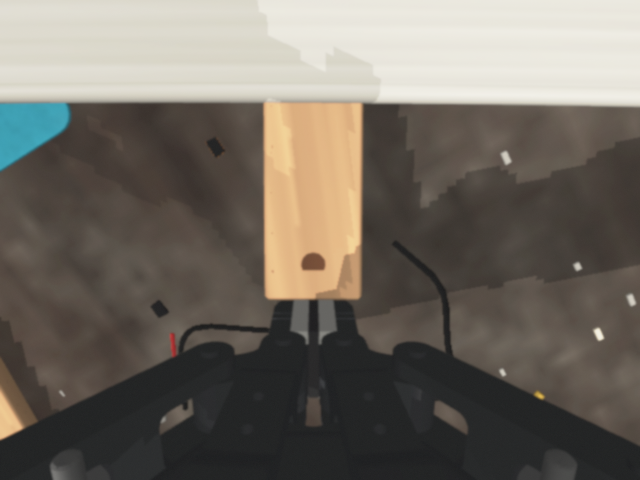

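The wedge (cols 265–362, back at row 299) is being pushed squarely, with about 60–65 mm still outside the edge. No resistance yet, so I continue.

Call:
step_arm(
  series=[
    [0.003,0,0,0,0,0],
    [0.006,0,0,0,0,0],
    [0.008,0,0,0,0,0],
    [0.008,0,0,0,0,0],
  ],
)

```text
clock: 11.77
position: [620.1, 118.2, 6.1]
ee_rot: [1.0, -0.006, 0.0, -0.0]
contact_force: [-0.5, -0.5, 0.3]
gripper_width: -0.2
```

Call:
step_arm(
  series=[
    [0.003,0,0,0,0,0],
    [0.006,0,0,0,0,0],
    [0.008,0,0,0,0,0],
    [0.008,0,0,0,0,0],
  ],
)

```text
clock: 12.1
position: [623.3, 118.2, 6.1]
ee_rot: [1.0, -0.006, 0.0, -0.0]
contact_force: [0.1, -0.2, -0.4]
gripper_width: 0.0
```

Call:
step_arm(
  series=[
    [0.003,0,0,0,0,0],
    [0.006,0,0,0,0,0],
    [0.008,0,0,0,0,0],
    [0.008,0,0,0,0,0],
  ],
)

```text
clock: 12.43
position: [626.5, 118.2, 6.1]
ee_rot: [1.0, -0.006, 0.0, -0.0]
contact_force: [-0.1, -0.1, -0.1]
gripper_width: 0.2
```

Call:
step_arm(
  series=[
    [0.003,0,0,0,0,0],
    [0.006,0,0,0,0,0],
    [0.008,0,0,0,0,0],
    [0.008,0,0,0,0,0],
  ],
)

```text
clock: 12.77
position: [629.7, 118.2, 6.1]
ee_rot: [1.0, -0.006, 0.0, -0.0]
contact_force: [-0.5, 0.1, 0.4]
gripper_width: 0.0
```

Call:
step_arm(
  series=[
    [0.003,0,0,0,0,0],
    [0.006,0,0,0,0,0],
    [0.008,0,0,0,0,0],
    [0.008,0,0,0,0,0],
  ],
)

```text
clock: 13.1
position: [632.9, 118.2, 6.1]
ee_rot: [1.0, -0.006, 0.0, -0.0]
contact_force: [-0.0, 0.9, -0.3]
gripper_width: 0.1
```

Call:
step_arm(
  series=[
    [0.003,0,0,0,0,0],
    [0.006,0,0,0,0,0],
    [0.008,0,0,0,0,0],
    [0.008,0,0,0,0,0],
  ],
)

```text
clock: 13.43
position: [636.1, 118.2, 6.1]
ee_rot: [1.0, -0.006, 0.0, -0.0]
contact_force: [1.1, 0.1, 0.2]
gripper_width: 0.2
```

Call:
step_arm(
  series=[
    [0.003,0,0,0,0,0],
    [0.005,0,0,0,0,0],
    [0.005,0,0,0,0,0],
    [0.005,0,0,0,0,0],
  ],
)

```text
clock: 13.77
position: [638.0, 118.3, 6.1]
ee_rot: [1.0, -0.006, 0.0, -0.0]
contact_force: [0.4, 0.7, -0.6]
gripper_width: -0.3
```

Run:
```python
from bench import arm
from h import *
d=arm.get_image("wrist");cv2.imwrite("pics/wrist6.png",d["image"][:,:,::-1])
np.set_printoptions(precision=1,suppress=True)
```

```text
(no output)
```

View pics/wrist6.png

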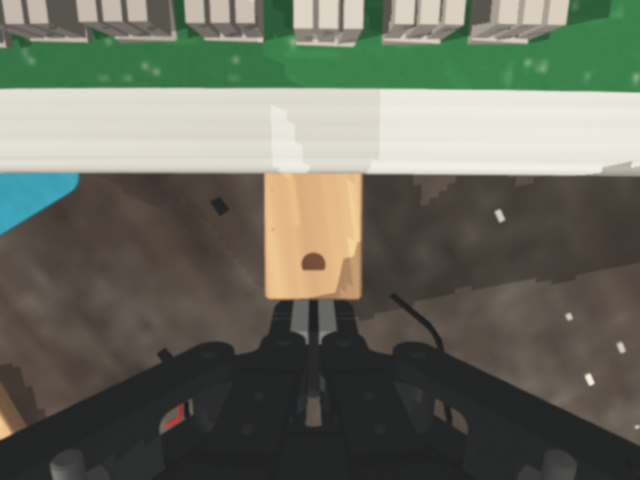

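Call:
step_arm(
  series=[
    [0.003,0,0,0,0,0],
    [0.005,0,0,0,0,0],
    [0.005,0,0,0,0,0],
    [0.005,0,0,0,0,0],
  ],
)

```text
clock: 14.15
position: [640.0, 118.2, 6.1]
ee_rot: [1.0, -0.006, 0.0, -0.0]
contact_force: [-0.4, -0.5, 0.3]
gripper_width: 0.5
```

Call:
step_arm(
  series=[
    [0.003,0,0,0,0,0],
    [0.005,0,0,0,0,0],
    [0.005,0,0,0,0,0],
    [0.005,0,0,0,0,0],
  ],
)

```text
clock: 14.48
position: [640.7, 118.0, 5.9]
ee_rot: [1.0, -0.006, -0.001, 0.0]
contact_force: [-4.4, 1.0, 1.6]
gripper_width: 0.1
```

Call:
step_arm(
  series=[
    [0.002,0,0,0,0,0],
    [0.002,0,0,0,0,0],
    [0.002,0,0,0,0,0],
  ],
)

```text
clock: 14.73
position: [641.1, 117.9, 5.9]
ee_rot: [1.0, -0.006, -0.002, 0.0]
contact_force: [-7.3, 0.7, 3.4]
gripper_width: -0.1
```

Call:
step_arm(
  series=[
    [0,0,0,0,0,0],
    [0,0,0,0,0,0],
  ],
)

```text
clock: 14.9
position: [641.2, 117.9, 5.9]
ee_rot: [1.0, -0.006, -0.002, 0.0]
contact_force: [-4.8, 0.3, 3.2]
gripper_width: 0.1
```

Call:
step_arm(
  series=[
    [0.001,0,0,0,0,0],
    [0.002,0,0,0,0,0],
    [0.002,0,0,0,0,0],
  ],
)

```text
clock: 15.15
position: [641.4, 117.8, 5.8]
ee_rot: [1.0, -0.006, -0.002, 0.001]
contact_force: [-6.6, 0.9, 4.2]
gripper_width: -0.3
```

Call:
step_arm(
  series=[
    [0,0,0,0,0,0],
  ],
)

```text
clock: 15.23
position: [641.4, 117.8, 5.9]
ee_rot: [1.0, -0.006, -0.002, 0.001]
contact_force: [-6.2, 0.5, 4.5]
gripper_width: 0.3
```

Call:
step_arm(
  series=[
    [0,0,0,0,0,0],
  ],
)

```text
clock: 15.32
position: [641.4, 117.7, 5.8]
ee_rot: [1.0, -0.006, -0.002, 0.001]
contact_force: [-7.1, 0.8, 4.4]
gripper_width: -0.0
```

Call:
step_arm(
  series=[
    [0.001,0,0.001,0,0,0],
    [0.002,0,0.001,0,0,0],
    [0.002,0,0.001,0,0,0],
  ],
)

```text
clock: 15.57
position: [641.7, 117.6, 5.9]
ee_rot: [1.0, -0.006, -0.003, 0.001]
contact_force: [-8.0, 0.3, 3.6]
gripper_width: -0.2
```

Call:
step_arm(
  series=[
    [0,0,0,0,0,0],
  ],
)

```text
clock: 15.65
position: [641.6, 117.7, 5.9]
ee_rot: [1.0, -0.006, -0.003, 0.001]
contact_force: [-6.9, 0.3, 3.8]
gripper_width: 0.2
```

Call:
step_arm(
  series=[
    [0.001,0,0.001,0,0,0],
    [0.002,0,0.001,0,0,0],
    [0.003,0,0.001,0,0,0],
    [0.003,0,0.001,0,0,0],
  ],
)

```text
clock: 15.98
position: [642.1, 117.5, 5.9]
ee_rot: [1.0, -0.006, -0.004, 0.001]
contact_force: [-8.2, 0.8, 3.0]
gripper_width: 0.1
```

Call:
step_arm(
  series=[
    [0,0,0,0,0,0],
  ],
)

```text
clock: 16.07
position: [642.1, 117.5, 5.9]
ee_rot: [1.0, -0.006, -0.004, 0.001]
contact_force: [-8.8, 1.9, 2.9]
gripper_width: -0.1
```

Call:
step_arm(
  series=[
    [0,0,0,0,0,0],
  ],
)

```text
clock: 16.15
position: [642.1, 117.5, 5.9]
ee_rot: [1.0, -0.006, -0.004, 0.001]
contact_force: [-8.1, -0.3, 3.2]
gripper_width: -0.0
```

Call:
step_arm(
  series=[
    [0.001,0,0.001,0,0,0],
    [0.002,0,0.001,0,0,0],
    [0.003,0,0.001,0,0,0],
    [0.003,0,0.001,0,0,0],
  ],
)

```text
clock: 16.48
position: [642.5, 117.3, 6.0]
ee_rot: [1.0, -0.006, -0.005, 0.001]
contact_force: [-9.4, 1.2, 2.4]
gripper_width: -0.7
```

Call:
step_arm(
  series=[
    [0,0,0,0,0,0],
  ],
)

```text
clock: 16.57
position: [642.5, 117.3, 6.0]
ee_rot: [1.0, -0.006, -0.005, 0.001]
contact_force: [-9.7, 1.0, 2.4]
gripper_width: -0.1
```

Call:
step_arm(
  series=[
    [0,0,0,0,0,0],
  ],
)

```text
clock: 16.65
position: [642.5, 117.3, 6.0]
ee_rot: [1.0, -0.006, -0.005, 0.001]
contact_force: [-9.4, -0.3, 2.9]
gripper_width: 0.0
```

Call:
step_arm(
  series=[
    [0.001,0,0.0005,0,0,0],
    [0.002,0,0.001,0,0,0],
    [0.003,0,0.001,0,0,0],
    [0.003,0,0.001,0,0,0],
  ],
)

```text
clock: 16.98
position: [642.9, 117.2, 6.0]
ee_rot: [1.0, -0.007, -0.005, 0.001]
contact_force: [-11.5, 0.9, 3.1]
gripper_width: 0.2
```

Call:
step_arm(
  series=[
    [0,0,0,0,0,0],
  ],
)

```text
clock: 17.07
position: [642.9, 117.1, 6.0]
ee_rot: [1.0, -0.007, -0.005, 0.001]
contact_force: [-10.9, 1.1, 3.5]
gripper_width: 0.2
```

Call:
step_arm(
  series=[
    [0,0,0,0,0,0],
  ],
)

```text
clock: 17.15
position: [642.9, 117.2, 6.0]
ee_rot: [1.0, -0.007, -0.005, 0.001]
contact_force: [-11.2, 1.2, 3.2]
gripper_width: -0.2
```

A steady push of about 11.1 N is in the middle of the window, so I back straight off.

Call:
step_arm(
  series=[
    [-0.005,0,0,0,0,0],
    [-0.015,0,0,0,0,0],
    [-0.03,0,0,0,0,0],
    [-0.06,0,0,0,0,0],
    [-0.1,0,0,0,0,0],
    [-0.1,0,0.05,0,0,0],
    [-0.15,0,0.15,0,0,0],
    [-0.15,0,0.15,0,0,0],
    [-0.15,0,0.15,0,0,0],
  ],
)

```text
clock: 17.9
position: [589.7, 119.3, 71.3]
ee_rot: [1.0, -0.005, 0.004, -0.002]
contact_force: [-0.0, -0.1, 0.5]
gripper_width: -0.2
```

Run:
```python
from bench import arm
from h import *
np.set_printoptions(precision=1,suppress=True)
s=arm.read_state();print(s["clock"],s["position"],s["contact_force"])
d=arm.get_image("wrist");np.save("pics/w7.npy",d,allow_pickle=True);cv2.imwrite("pics/wrist7.png",d["image"][:,:,::-1])
d=arm.get_image("scene");cv2.imwrite("pics/scene7.png",cv2.resize(d["image"][130:310,200:480,::-1],None,fx=2.5,fy=2.5))
```

```text
17.9 [589.7 119.3  71.3] [-0.  -0.1  0.5]
```

View pics/wrist7.png

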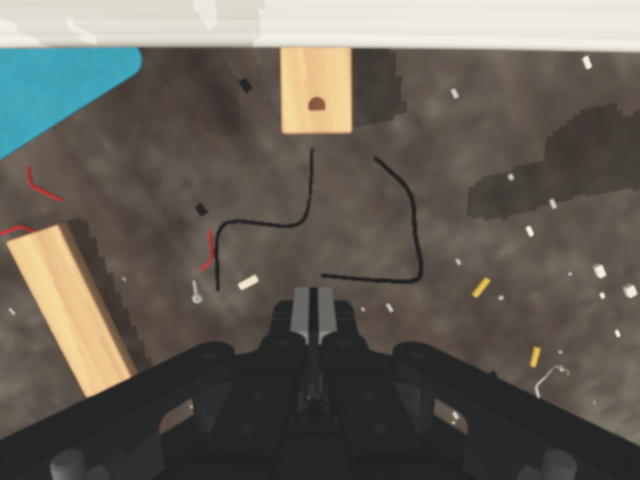

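View pics/scene7.png

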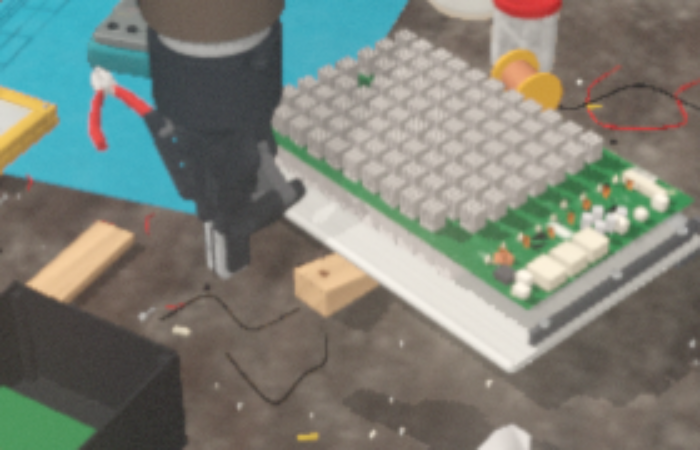

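Call:
step_arm(
  series=[
    [-0.1,0,0.2,0,0,0],
    [-0.1,0,0.2,0,0,0],
    [-0.1,0,0.2,0,0,0],
    [-0.1,0,0.2,0,0,0],
    [-0.1,0,0.2,0,0,0],
    [-0.1,0,0.2,0,0,0],
  ],
)

```text
clock: 18.5
position: [547.4, 117.9, 145.8]
ee_rot: [1.0, -0.006, -0.001, 0.001]
contact_force: [0.1, 0.9, 0.3]
gripper_width: 0.4
```

Run:
```python
from bench import arm
from h import *
np.set_printoptions(precision=1,suppress=True)
d=np.load("pics/w7.npy",allow_pickle=True).item()
im=d["image"];hsv=cv2.cvtColor(im,cv2.COLOR_RGB2HSV)
g=hsv[...,1].astype(float)
def fit(p,z):
    P=plane(d,p,z);f=np.polyfit(P[:,1],P[:,0],1);return f[0].round(4),f[1]+f[0]*P[:,1].mean(),P[:,1].mean()
gr=im.mean(2)
bk=[(u,120+np.argmin(np.diff(gr[120:145,u]))+.5) for u in range(286,348,2)]
print("back",fit(bk,24))
e=[(u,40+np.argmin(np.diff(gr[40:58,u]))+.5) for u in list(range(160,275,5))+list(range(360,620,5))]
print("edge",fit(e,21))
L=plane(d,[(280.5,60),(281.5,125)],[17.5,23.]);R=plane(d,[(351.5,60),(352,125)],[17.5,23.]);print(L,R)
d=arm.get_image("wrist");cv2.imwrite("pics/wrist8.png",d["image"][:,:,::-1]);np.save("pics/w8.npy",d,allow_pickle=True)
d=arm.get_image("top");cv2.imwrite("pics/top8.png",d["image"][:,:,::-1])
```

```text
back (np.float64(-0.002), np.float64(653.3700096437548), np.float64(116.56673373471412))
edge (np.float64(0.0173), np.float64(688.969810889731), np.float64(77.61072746673084))
[[685.  132.1  17.5]
 [656.9 132.1  23. ]] [[684.7 100.4  17.5]
 [656.5 100.3  23. ]]
```

View pics/wrist8.png

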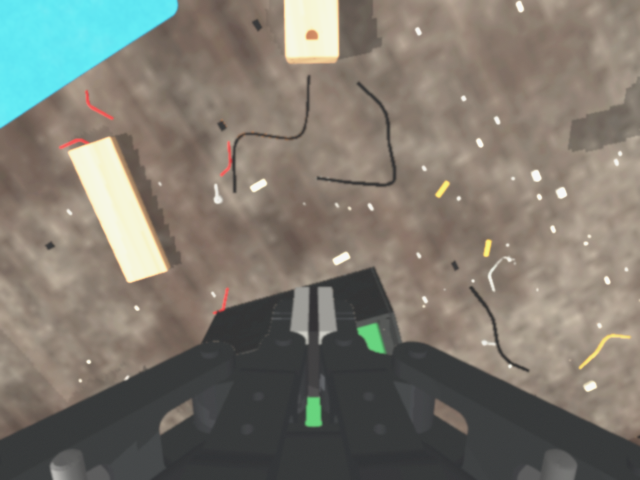

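View pics/top8.png

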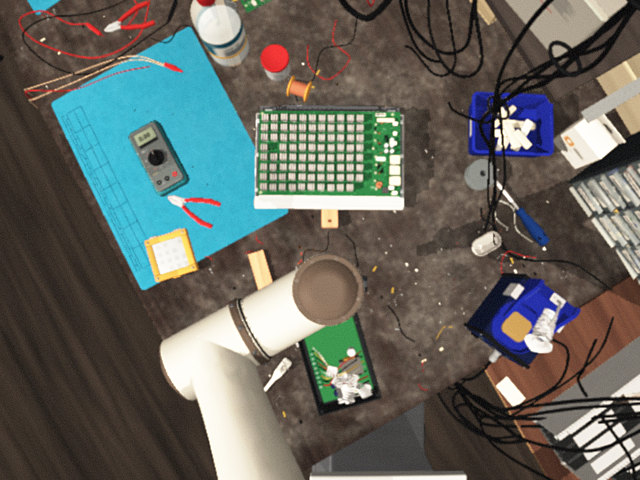

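```bash
python3 -c "
from bench import arm
print(arm.job_done(), arm.read_state()['clock'])"
```

```text
the job is handed in; nothing more can be done
the job is handed in; nothing more can be done
```

The wedge is jammed under the middle of the stand's front edge, and I have handed the job in; no verdict was reported. I picked it up, set its thin end under the edge, let go, then pushed on the back face with the closed fingers.

**Push:** Resistance began at a TCP x of about 640 mm. I then pushed in steps of about 1 mm to a steady 11.1 N, with a highest reading of 11.5 N. The tool also read about 3 N upwards, so the push was not perfectly level. I then backed straight off.

**Last checks, arm clear of everything at about 18.5 s:**
- **Seating:** The back face measures x ≈ 653 mm, matching where the push ended, so the wedge stayed put after release.
- **Centring:** It is within about 2 mm of the middle of the edge.
- **Squareness:** The wedge's sides and the edge agree to about 0.3°. The line along the short back face disagreed slightly, suggesting about 1°.
- **Strip:** It looks unmoved in the pictures.
- **Stand:** Only the wedge touched it.

The two cameras differed by about 3–4 mm in x. This did not matter, because the final depth was set by force.

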